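# Slide the askew parts box home on the stacking case

### The arm

A 6-joint arm with a two-finger parallel gripper is mounted at the origin on a cart in front of the work surface, level with it; the furniture and walls round the work are solid. World frame = base frame: x ahead of the robot, y to its left, z up, the work surface at z = 0. Lengths are in m, angles in degrees, forces in N, time in s.
With the tool pointing down it reaches from about 0.275 to 0.725 m from the base axis. Payload 15.9 kg.
Tool frame: the origin (TCP) lies at the very end of the fingers, on their centre line; the grasp point (between the pads) lies 19 mm behind it; z points along the fingers, y is the line along which they close (so a half turn about z gives the same grasp; the last joint's range is limited). The gripper opens to 85 mm and grips with 20 to 120 N. Pads are 22 mm wide; open, the fingers measure 114 mm over their backs; the gripper's body (76 mm by 85 mm) begins 54 mm behind the grasp point. The pads swing forward as they close: fully open they stand 13 mm farther back than shut.
Start: joints at [75.344, 12.198, -1.971, 75.831, 0, 90], TCP at [0.127, 0.484, 0.231] pointing down, gripper open.
Joint ranges: [-170.91, 170.91], [-42.67, 98.43], [-65.05, 77.54], [-120.47, 116.71], [-90, 82.35], [-180, 180]. Speed limits (degrees/s): [108.29, 108.29, 136.94, 147.25, 180, 180].

### API

Orientations are given as [roll, pitch, yaw] about the fixed x, y, z axes, in that order (R = Rz(yaw) Ry(pitch) Rx(roll)).
In Python, from station import robot, cams gives the robot as it stands (robot), with the cameras (cams).
- The arm moves only by the tool nudge_tcp, called after "Request:" as name(argument=value, ...) on one line, values as JSON. Schema: {"type":"object","properties":{"plan":{"type":"array","items":{"type":"object","properties":{"finger_gap":{"type":"number"},"dx":{"type":"number"},"dy":{"type":"number"},"dz":{"type":"number"},"wx":{"type":"number"},"wy":{"type":"number"},"wz":{"type":"number"}},"additionalProperties":false,"required":["finger_gap"]},"minItems":1,"maxItems":10},"only":{"type":"string"},"quiet":{"type":"boolean"},"lines":{"type":"string"}},"required":["plan"],"additionalProperties":false}. plan is a list of rows, 1 to 10 of them, each an object with the fields finger_gap (the finger opening in m), dx, dy, dz (the shift in fractions of the full range, 1 being 0.8 m), wx, wy, wz (a rotation vector in a scale on which 1.0 is 60 degrees); a field left out counts as zero (the opening has to be given); each row shifts and turns the commanded pose from where the row before left it, along the tool's axes as they then stand; what a row does not reach is not made up. A row lasts 1/12 s, in which the tool goes at most 0.0417 m and 7.16 degrees, less where a joint would pass 70% of its speed; a pose out of reach is approached as far as the arm can. The fingers move at their own pace and stop on an object; the grip force is fixed at half the most. Time passes only in rows, so rows that do not move let the fingers close. The tool returns the time, the measured TCP pose, the force, the opening and the grip force at its end. only (a regular expression) keeps the lines of the reply that match it, lines (a string "A,B") keeps lines A to B, and quiet returns only ok. Input that does not fit is refused with a message, and nothing moves.
- robot.get_obs(): the state, without advancing time (a new reading comes with each control period).
- cams.snapshot(name): name is "scene" or "side" or "wrist"; returns a dict with "image" (400x640x3 uint8, blue, green, red), "vertical_fov" (degrees; the focal length in pixels is half the picture's height over the tangent of half this angle, whatever the lens; pixels are square), "cx", "cy" (the principal point, pixels), "rvec" (rotation vector, rad) and "tvec" (3), from world to camera coordinates, as OpenCV has them. Camera axes: x right, y down, z forward; pixel columns grow to the right and rows downward; lengths in m; the calibration is good to about 2 mm. The wrist camera is an equidistant fisheye: a pixel r from the principal point sees the ray r / f radians off the axis. A picture is of the moment at which its call begins. There is no depth.
- robot.close_job(): hands the job in; it is judged then, once.
The state is a dict: "time": time; "qpos": joint angles; "joint_velocities": joint speeds; "effort": joint torques, N m; "tool_pos": TCP position; "tcp_rot": TCP orientation; "wrist_force": force on the tool from outside, world axes, zero at the start; "torque": the same for the moment, N m; "grip_width": finger opening in m; "grasp_force": force on a finger pad.
Only numpy, scipy, OpenCV 4.12 (cv2) and the standard library are available. Lean on these libraries where they do the work, as an engineer would, in place of code of your own. Each camera call takes 0.05 s, during which the arm holds its last target. There are 200 camera calls.

### The job

The box with the orange lid was put down askew on the big stacking case, with its feet up on the lid. Slide it over beside the blue-lidded box until all four of its feet drop fully into the recesses of the empty bay, so that it sits level and square. Leave the blue-lidded box seated, do not shove the case along the bench, and leave everything else on the bench alone.

Things in the scene. Friction and masses are not known exactly. Their poses are not given: they have to be found in the camera images.
- orange_box: loose white box with orange lid, ~0.5 kg, 56 mm high; skirt round its base 140 (x) x 116 (y) mm, 8 to 20 mm above the origin, walls above 2 mm inside it; slides at 2-6 N. Origin: centre at the underside of the feet, z up. Four round rubber feet, 21 mm wide, 8 high, bevelled 2.5, at x +-46, y +-36. Starts up on the case's lid, off its bay by 15-25 mm to case -y, 12-34 mm to case -x, 0.15 rad in yaw
- blue_box: the same kind of box with a blue lid, about 0.6 kg, loose but already seated in the case's other bay, centred at case x = 0, y = +59 mm. Origin: centre of the box at the underside of its feet. Its skirt is 2 mm from that of the orange box when both sit centred
- case: loose black case, grey lid, two orange latches in front (-x); 183 (x) x 263 (y) x 78 mm high, 3.6 kg. Origin: centre of its underside, z up. Its flat lid top (z = 78 mm) has two bays, centred at y = -59 (empty) and +59 mm (blue box), each with four square recesses, 28 mm wide, 5 mm deep, at x +-46, y +-36 mm from the bay's centre: 3.5 mm play round a foot
- empty_bay (a point): centre of the empty bay on the level of its recess floors (73 mm above the case's underside), axes parallel to the case's. The orange box is home when its origin is here and its axes are parallel to these; before its feet drop its origin is 5 mm higher
- screwdriver: red-handled screwdriver lying on the bench, 204 mm, a bystander
- multimeter: hand multimeter lying on the bench to the right, 145 x 75 x 44 mm, a bystander
- terminal_strip: white screw terminal strip lying on the bench, 102 mm, a bystander
- black_tape: roll of black tape, 70 mm across and 19 mm high, behind the case, a bystander
- pliers: blue-handled pliers lying on the bench at the left, 181 mm, a bystander
- kraft_carton: small closed kraft carton, 92 x 127 x 46 mm, at the back right, a bystander
- plug: dark instrument plug with a short cable stub, 119 mm, at the front right, a bystander

How it is judged:
By the outcome, as a careful person would: the job done as asked, in the order asked, and still so for the second after the job is handed in, with the robot touching nothing.
It also fails if it takes over 48 s, if anything falls off the work surface, if the arm or the gripper's body presses on something with over 40 N, if the wrist force passes 120 N, or if a joint passes its speed limit or range.

## Working session

There is one attempt and no reset: what is moved stays moved. The work goes in short steps, Python scripts to look and compute and a tool call to move; the robot and the scene stay as the last step left them, time stands still between calls to the robot, and variables do not carry over. Pictures are saved under pics/ and viewed, at most 10 in all, crops included, and the job is handed in when it is done.

```bash
ls; mkdir -p pics
```

Run:
```python
from station import robot, cams
import cv2,numpy as np
for n in ("scene","side"):
    s=cams.snapshot(n); cv2.imwrite(f"pics/{n}0.png",s["image"])
    R=cv2.Rodrigues(np.array(s["rvec"]))[0]; print(n,s["vertical_fov"],s["cx"],s["cy"],-R.T@np.array(s["tvec"]).ravel(),R[2])
print(robot.get_obs())
```

```text
pics
station.py
scene 54.159950683444265 324.06494185146903 199.05476496991923 [-0.08623285 -0.56246234  1.12199317] [ 0.47374042  0.47508161 -0.7415305 ]
side 47.01365480687012 319.6174882129648 196.55134932958592 [-0.67796812 -0.04371875  1.3040368 ] [ 0.70391004  0.0887955  -0.70471697]
{'time': 0.1, 'qpos': array([ 7.53440859e+01,  1.22234478e+01, -2.00437156e+00,  7.58312595e+01,
        1.65327921e-03,  9.00035925e+01]), 'joint_velocities': array([ 0.02543881, -0.02837714,  0.02977928,  0.00836766,  0.00068018,
       -0.13887402]), 'effort': array([-2.88760799e-03, -6.87248826e+01,  4.87805986e+01,  1.22169478e-02,
       -3.08266999e-04,  4.28540079e-05]), 'tool_pos': array([0.12642045, 0.48343714, 0.23085477]), 'tcp_rot': array([-1.79940921e+02, -1.64957398e-03,  1.65340492e+02]), 'wrist_force': array([ 0.98692331, -0.07296385, -0.40563152]), 'torque': array([0.03714975, 0.00068876, 0.01204906]), 'grasp_force': 0.0, 'grip_width': 0.08524742605660099}
```

View pics/scene0.png

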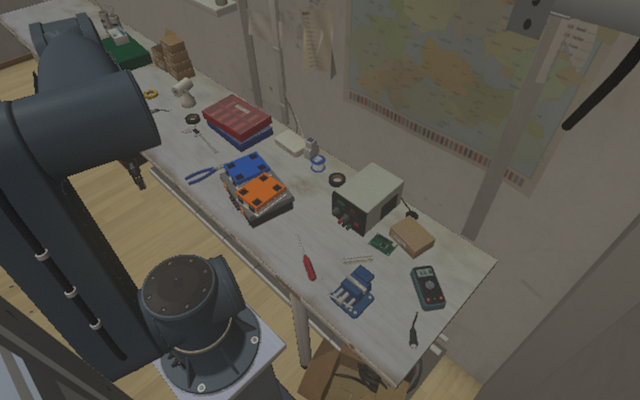

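View pics/side0.png

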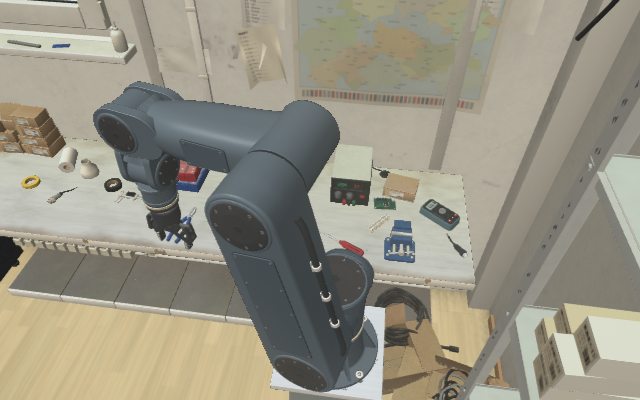

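The scene view shows the blue lid at about (248,167) and the orange lid at (262,190), on the case. In the side view the arm hides them. I'll cast rough rays and take the wrist view.

Create h.py:
```python
from station import robot, cams
import cv2,numpy as np
def snap(n):
    s=cams.snapshot(n); s["n"]=n; s["R"]=cv2.Rodrigues(np.array(s["rvec"]))[0]; s["t"]=np.array(s["tvec"]).ravel()
    s["f"]=200/np.tan(np.radians(s["vertical_fov"])/2); s["C"]=-s["R"].T@s["t"]; return s
def ray(s,p):
    p=np.atleast_2d(np.array(p,float)); d=(p-[s["cx"],s["cy"]])/s["f"]
    if s["n"]=="wrist":
        r=np.linalg.norm(d,axis=1,keepdims=True)+1e-12; v=np.hstack([d/r*np.sin(r),np.cos(r)])
    else: v=np.hstack([d,np.ones((len(d),1))]); v/=np.linalg.norm(v,axis=1,keepdims=True)
    return v@s["R"]
def plane(s,p,z):
    v=ray(s,p); return s["C"]+v*((z-s["C"][2])/v[:,2:])
def proj(s,X):
    c=np.atleast_2d(X)@s["R"].T+s["t"]
    if s["n"]=="wrist":
        q=np.linalg.norm(c[:,:2],axis=1,keepdims=True); th=np.arctan2(q,c[:,2:]); d=c[:,:2]/q*th
    else: d=c[:,:2]/c[:,2:]
    return d*s["f"]+[s["cx"],s["cy"]]
def tri(a,pa,b,pb):
    out=[]
    for u,v in zip(ray(a,pa),ray(b,pb)):
        k=np.linalg.lstsq(np.stack([u,-v],1),b["C"]-a["C"],rcond=None)[0]
        P,Q=a["C"]+k[0]*u,b["C"]+k[1]*v; out.append([*((P+Q)/2),np.linalg.norm(P-Q)])
    return np.array(out)
def mask(im,col):
    h=cv2.cvtColor(im,cv2.COLOR_BGR2HSV)
    lo,hi={"orange":((5,150,90),(20,255,255)),"blue":((105,130,60),(125,255,255))}[col]
    return cv2.morphologyEx(cv2.inRange(h,lo,hi),cv2.MORPH_CLOSE,np.ones((5,5),np.uint8))
def blob(im,col):
    cs,_=cv2.findContours(mask(im,col),cv2.RETR_EXTERNAL,cv2.CHAIN_APPROX_NONE)
    return max(cs,key=cv2.contourArea)
```

Run:
```python
from h import *
s=snap("scene")
for p in [(232,160),(262,153),(271,173),(235,187),(250,207),(290,190)]: print(p,plane(s,p,.134).round(3)[0,:2])
w=snap("wrist"); cv2.imwrite("pics/w0.png",w["image"]); print(w["C"],w["f"],w["R"][2])
cv2.imwrite("pics/sc.png",cv2.resize(s["image"][130:240,180:320],None,fx=5,fy=5,interpolation=cv2.INTER_CUBIC))
```

```text
(232, 160) [0.447 0.459]
(262, 153) [0.55  0.408]
(271, 173) [0.503 0.299]
(235, 187) [0.369 0.337]
(250, 207) [0.347 0.225]
(290, 190) [0.493 0.186]
[0.04875974 0.50423542 0.37327411] 309.70691628693146 [ 0.29873585 -0.07854388 -0.95109818]
```

View pics/w0.png

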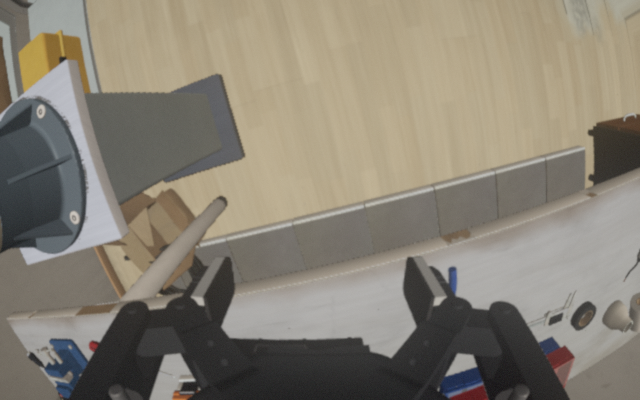

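View pics/sc.png

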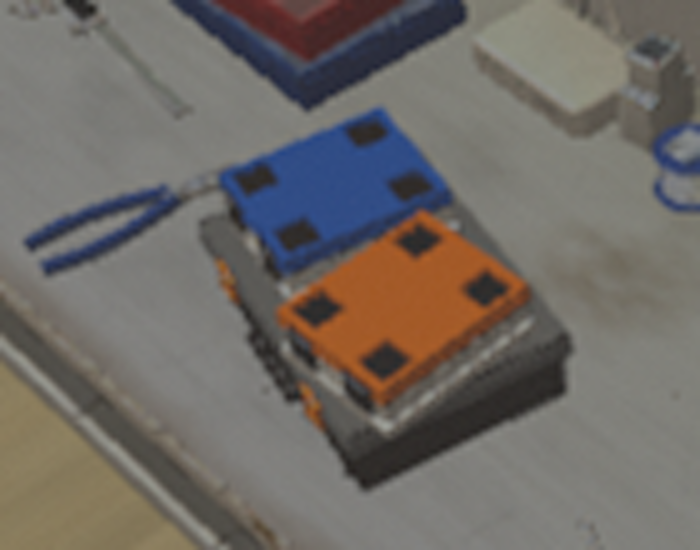

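Careful with the scale: shifts go in shares of 0.8 m and turns go in shares of 60 degrees. That gives: -0.04 m / 0.8 = -0.05, -0.033 m / 0.8 = -0.0413.

Request:
nudge_tcp(plan=[{"finger_gap":0.085,"dz":-0.05},{"finger_gap":0.085,"dz":-0.05},{"finger_gap":0.085,"dx":-0.0413,"dy":-0.0275},{"finger_gap":0.085,"dx":-0.0413,"dy":-0.0275},{"finger_gap":0.085,"dx":-0.0413,"dy":-0.0275},{"finger_gap":0.085,"dx":-0.0413,"dy":-0.0275},{"finger_gap":0.085,"dx":-0.0413,"dy":-0.0275},{"finger_gap":0.085,"dx":-0.0413,"dy":-0.0275},{"finger_gap":0.085,"dx":-0.0413,"dy":-0.0275},{"finger_gap":0.085,"dx":-0.0413,"dy":-0.0275}])

```text
time: 1.03
tool_pos: [0.3381, 0.2449, 0.3114]
tcp_rot: [180.0, 0.0, 165.4]
wrist_force: [0.6, 1.1, 0.6]
grip_width: 0.0851
grasp_force: 0.0
```

Request:
nudge_tcp(plan=[{"finger_gap":0.085,"dx":-0.0413,"dy":-0.0275},{"finger_gap":0.085,"dx":-0.0413,"dy":-0.0275},{"finger_gap":0.085,"wz":0.1167},{"finger_gap":0.085,"wz":0.1167}])

```text
time: 1.37
tool_pos: [0.3913, 0.1854, 0.311]
tcp_rot: [-180.0, -0.0, 150.9]
wrist_force: [0.6, -0.1, 0.9]
grip_width: 0.0852
grasp_force: 0.0
```

```bash
python3 -c "
from station import robot, cams
o=robot.get_obs();print(o['qpos'],o['tool_pos'],o['tcp_rot'])"
```

```text
[ 2.53613014e+01  4.31281446e+00  2.34608247e-01  8.59568906e+01
 -6.64311014e-03  5.45051959e+01] [0.39128179 0.18543    0.31100638] [-1.79967568e+02 -1.49696007e-02  1.50856103e+02]
```

To row units: 7 degrees / 60 = 0.1167.

Request:
nudge_tcp(plan=[{"finger_gap":0.085,"wz":0.1167},{"finger_gap":0.085,"wz":0.1167},{"finger_gap":0.085,"wz":0.1167},{"finger_gap":0.085,"wz":0.1167},{"finger_gap":0.085,"wz":0.1167},{"finger_gap":0.085,"wz":0.1167},{"finger_gap":0.085,"wz":0.1167},{"finger_gap":0.085,"wz":0.1167},{"finger_gap":0.085,"wz":0.1167},{"finger_gap":0.085,"wz":0.1167}])

```text
time: 2.2
tool_pos: [0.39, 0.1873, 0.3112]
tcp_rot: [-180.0, 0.0, 81.0]
wrist_force: [0.5, 0.4, -0.8]
grip_width: 0.085
grasp_force: 0.0
```

Request:
nudge_tcp(plan=[{"finger_gap":0.085,"wz":0.1167},{"finger_gap":0.085,"wz":0.1167},{"finger_gap":0.085,"wz":0.05},{"finger_gap":0.085},{"finger_gap":0.085},{"finger_gap":0.085}])

```text
time: 2.7
tool_pos: [0.3901, 0.1874, 0.3113]
tcp_rot: [-180.0, 0.0, 64.5]
wrist_force: [0.3, 0.5, -1.9]
grip_width: 0.0849
grasp_force: 0.0
```

Run:
```python
from h import *
w=snap("wrist"); cv2.imwrite("pics/w1.png",w["image"]); print(w["C"])
```

```text
[0.42328059 0.25950865 0.45358526]
```

View pics/w1.png

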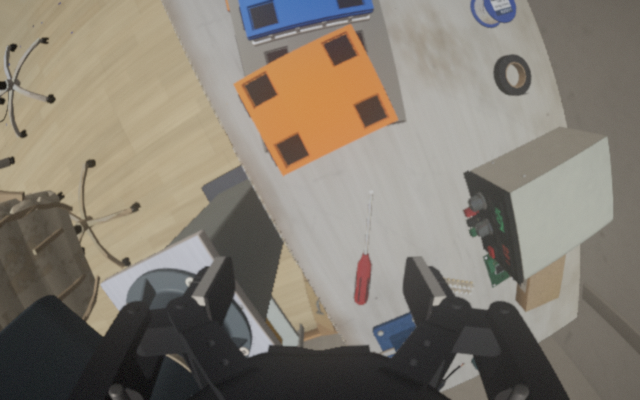

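The wrist view shows the whole orange lid (corners about (236,85), (350,25), (398,122), (285,174)), while blue is cut off at the top. I'll move 100 mm forward to see the case and get a second viewpoint.

To row units: 0.035 m / 0.8 = 0.0438, 0.03 m / 0.8 = 0.0375.

Request:
nudge_tcp(plan=[{"finger_gap":0.085,"dx":0.0438},{"finger_gap":0.085,"dx":0.0438},{"finger_gap":0.085,"dx":0.0375},{"finger_gap":0.085},{"finger_gap":0.085},{"finger_gap":0.085}])

```text
time: 3.25
tool_pos: [0.4332, 0.2773, 0.3111]
tcp_rot: [-180.0, 0.0, 64.4]
wrist_force: [0.2, -0.2, -0.2]
grip_width: 0.085
grasp_force: 0.0
```

Run:
```python
from h import *
import pickle
w=snap("wrist"); cv2.imwrite("pics/w2.png",w["image"]); print(w["C"])
pickle.dump(w,open("w2.pkl","wb"))
```

```text
[0.46654194 0.34942958 0.45342545]
```

View pics/w2.png

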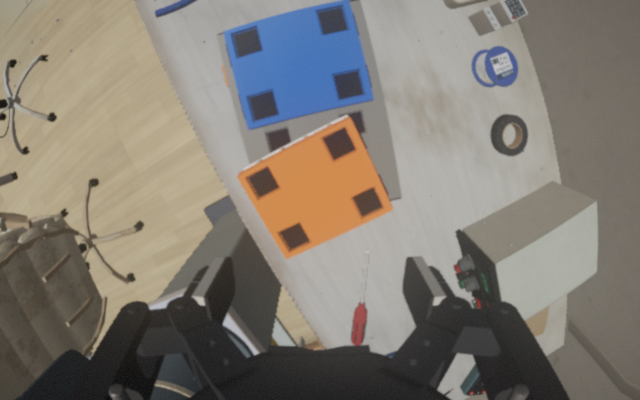

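The view shows blue lid corners at about (227,33), (352,1), (372,98), (248,128) and orange at (239,174), (349,115), (391,208), (288,256). The two +y recesses of the empty bay are at (277,138) and (357,122), and the case's back edge runs to the corner at (399,198).

Add to h.py:
```python
def dark(im,c):
    m=np.zeros(im.shape[:2],np.uint8); cv2.drawContours(m,[cv2.convexHull(c)],-1,255,-1)
    d=cv2.inRange(cv2.cvtColor(im,cv2.COLOR_BGR2HSV)[...,2],0,75)&m
    n,_,st,ce=cv2.connectedComponentsWithStats(d); i=[k for k in range(1,n) if st[k,4]>60]
    i=sorted(i,key=lambda k:-st[k,4])[:4]; p=ce[i]; a=p-p.mean(0); return p[np.argsort(np.arctan2(a[:,1],a[:,0]))]
```

Run:
```python
from h import *
import pickle
w=pickle.load(open("w2.pkl","rb")); w1=dict(w); w1["C"]=np.array([0.42328059,0.25950865,0.45358526]); w1["image"]=cv2.imread("pics/w1.png")
w1["R"]=w["R"]@cv2.Rodrigues(np.array([0,0,np.radians(-0.1)]))[0]  # approx
s=snap("scene")
for col,z in (("orange",.134),("blue",.129)):
    c=blob(w["image"],col); d=dark(w["image"],c); P=plane(w,d,z)
    print(col,"dark",d.round(1).tolist(),"\n",P[:,:2].round(4).tolist(),P.mean(0).round(4))
    r=cv2.minAreaRect((plane(w,c[:,0],z)[:,:2]*1000).astype(np.float32)); print(" rect",r)
    cs=blob(s["image"],col); ds=dark(s["image"],cs); print(" scene",ds.round(1).tolist())
    if col=="orange":
        d1=dark(w1["image"],blob(w1["image"],col)); print(tri(w,d,w1,d1).round(4))
    # scene-wrist: match by nearest projection
    pr=proj(s,P); j=[np.argmin(np.linalg.norm(ds-q,axis=1)) for q in pr]; print(" tri scene",tri(w,d,s,ds[j]).round(4).tolist())
cv2.imwrite("pics/w2c.png",cv2.resize(w["image"][20:270,200:420],None,fx=2.4,fy=2.4,interpolation=cv2.INTER_CUBIC))
```

```text
orange dark [] 
 [] [nan nan nan]
 rect ((423.60272216796875, 266.9853515625), (134.41873168945312, 110.68425750732422), 1.4665907621383667)
 scene []
[]
 tri scene []
blue dark [[348.9, 85.7], [263.2, 107.5]] 
 [[0.5028, 0.3533], [0.4131, 0.3718]] [0.458  0.3625 0.129 ]
 rect ((466.09442138671875, 399.7262268066406), (112.59800720214844, 134.29531860351562), 77.82259368896484)
 scene []h.py:37: RuntimeWarning: Mean of empty slice.
  i=sorted(i,key=lambda k:-st[k,4])[:4]; p=ce[i]; a=p-p.mean(0); return p[np.argsort(np.arctan2(a[:,1],a[:,0]))]
  ret = um.true_divide(
<stdin>:8: RuntimeWarning: Mean of empty slice.
Traceback (most recent call last):
ValueError: attempt to get argmin of an empty sequence
```

Add to h.py:
```python
def dark(im,c):
    m=np.zeros(im.shape[:2],np.uint8); cv2.drawContours(m,[cv2.convexHull(c)],-1,255,-1)
    v=im.max(2); t=cv2.threshold(v[m>0],0,255,cv2.THRESH_OTSU)[0]
    d=((v<t)&(cv2.erode(m,np.ones((3,3)))>0)).astype(np.uint8)
    n,_,st,ce=cv2.connectedComponentsWithStats(d); i=sorted(range(1,n),key=lambda k:-st[k,4])[:4]
    p=ce[i]; a=p-p.mean(0); return p[np.argsort(np.arctan2(a[:,1],a[:,0]))]
```

Create m.py:
```python
from h import *
import pickle
w=pickle.load(open("w2.pkl","rb")); s=snap("scene")
for col,z in (("orange",.134),("blue",.129)):
    d=dark(w["image"],blob(w["image"],col)); P=plane(w,d,z)
    ds=dark(s["image"],blob(s["image"],col)); pr=proj(s,P); j=[np.argmin(np.linalg.norm(ds-q,axis=1)) for q in pr]
    a=[np.degrees(np.arctan2(*(P[i]-P[k])[1::-1])) for i,k in ((1,0),(2,3),(0,3),(1,2))]
    print(col,P[:,:2].round(4).tolist(),P.mean(0).round(4),"ang",np.round(a,1)); print(" scene d",(ds[j]-pr).round(1).tolist()," z",tri(w,d,s,ds[j])[:,2:].round(4).tolist())
```

```bash
python3 m.py
```

Run:
```python
from h import *
w=cv2.imread("pics/w2.png"); cv2.imwrite("pics/w2c.png",cv2.resize(w[20:270,200:420],None,fx=2.4,fy=2.4,interpolation=cv2.INTER_CUBIC))
```

```text
orange [[0.3764, 0.3013], [0.4675, 0.3034], [0.4692, 0.2323], [0.3781, 0.2299]] [0.4228 0.2667 0.134 ] ang [ 1.3  1.5 91.4 91.4]
 scene d [[0.3, 0.4], [0.4, 0.4], [0.7, 0.3], [0.3, 0.5]]  z [[0.1322, 0.0011], [0.1318, 0.0008], [0.1322, 0.0018], [0.1323, 0.0008]]
blue [[0.4284, 0.4441], [0.5178, 0.4251], [0.5028, 0.3549], [0.4135, 0.3741]] [0.4656 0.3996 0.129 ] ang [-12.  -12.1  78.   77.9]
 scene d [[0.1, 0.1], [0.2, 0.0], [-10.5, 6.1], [12.0, -3.6]]  z [[0.1285, 0.0006], [0.1288, 0.0005], [0.1135, 0.0437], [0.1452, 0.0422]]
```

View pics/w2c.png

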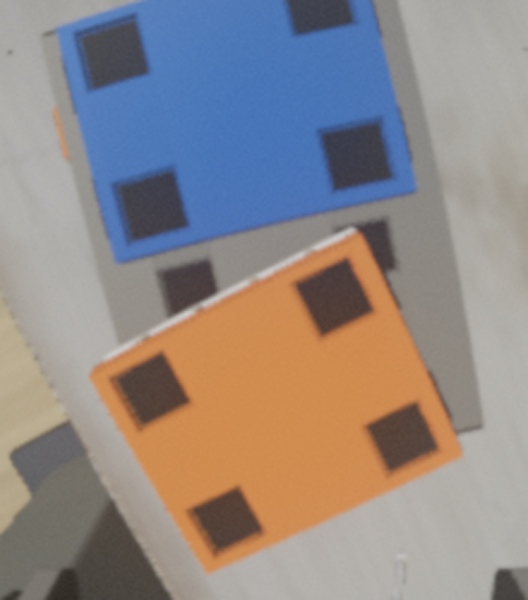

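The crop shows the case's back edge through (410,60)–(480,428), its front edge (45,35)–(118,330), and the bay recesses at (188,285) and (380,245).

Run:
```python
from h import *
import pickle
w=pickle.load(open("w2.pkl","rb"))
W=lambda L,z=.078: plane(w,np.array(L)/2.4+[200,20]-0.3,z)[:,:2]
R=W([(410,60),(445,250),(480,428)]); L=W([(45,35),(82,180),(118,330)]); 
for n,q in (("back",R),("front",L),("cornerTL",W([(45,35)])),("cornerBR",W([(480,428)])),("recL",W([(158,268),(212,260),(216,292)])),("recR",W([(387,220),(396,268)]))): print(n,q.round(4).tolist())
a=lambda q: np.degrees(np.arctan2(*(q[0]-q[-1])[::-1]))-90
print(a(R),a(L),a(W([(387,220),(396,268)])))
def line(q): d=(q[0]-q[-1])/np.linalg.norm(q[0]-q[-1]); return q[1],d
(p,d),(p2,_)=line(R),line(L); print("width",abs(np.cross(d,p2-p)))
for yaw in (-12,):
    c,s_=np.cos(np.radians(yaw)),np.sin(np.radians(yaw)); ex,ey=np.array([c,s_]),np.array([-s_,c])
    b=np.array([.4656,.3996]); 
    for n,q in (("back",R),("front",L),("recL",W([(158,268),(212,260),(216,292)])),("recR",W([(387,220),(396,268)])),("orange",np.array([[.4228,.2667]]))): print(n,"rel blue-derived case frame (mm)",np.round([[ (v-b)@ex*1e3,(v-b)@ey*1e3+59] for v in q],1).tolist())
```

```text
back [[0.5544, 0.3895], [0.5297, 0.2936], [0.5106, 0.1975]]
front [[0.3959, 0.4863], [0.3795, 0.4068], [0.3601, 0.3288]]
cornerTL [[0.3959, 0.4863]]
cornerBR [[0.5106, 0.1975]]
recL [[0.394, 0.3478], [0.4205, 0.339], [0.415, 0.3234]]
recR [[0.5086, 0.3196], [0.5027, 0.2954]]
-12.86348724484455 -12.80944123761111 -13.823904111812809
width 0.1716053586191088
back rel blue-derived case frame (mm) [[89.0, 67.6], [84.7, -31.4], [86.0, -129.3]]
front rel blue-derived case frame (mm) [[-86.2, 129.3], [-85.7, 48.1], [-88.5, -32.2]]
recL rel blue-derived case frame (mm) [[-59.3, -6.6], [-31.5, -9.7], [-33.7, -26.0]]
recR rel blue-derived case frame (mm) [[58.7, -10.3], [57.9, -35.2]]
orange rel blue-derived case frame (mm) [[-14.2, -79.9]]<stdin>:10: DeprecationWarning: Arrays of 2-dimensional vectors are deprecated. Use arrays of 3-dimensional vectors instead. (deprecated in NumPy 2.0)
```

Run:
```python
from h import *
import pickle
from scipy.spatial.transform import Rotation as Ro
w=pickle.load(open("w2.pkl","rb")); o=robot.get_obs()
T=Ro.from_euler("xyz",o["tcp_rot"],degrees=True).as_matrix(); p=o["tool_pos"]
c=T.T@(w["C"]-p); print("cam in tool",c.round(4))
for px in [(217,257),(232,262),(192,295),(207,310),(406,257),(420,257),(437,293),(447,300)]:
    v=T.T@ray(w,px)[0]; y=np.sign(v[1])*.0425; k=(y-c[1])/v[1]; print(px,(c+k*v).round(4))
g=cv2.cvtColor(w["image"],cv2.COLOR_BGR2GRAY)
for y in range(250,312,4): print(y,g[y,184:240:3])
```

```text
cam in tool [ 0.08   -0.0014 -0.1416]
(217, 257) [ 0.0214 -0.0425 -0.0351]
(232, 262) [ 0.0087 -0.0425 -0.0163]
(192, 295) [ 0.0225 -0.0425 -0.0638]
(207, 310) [ 0.0094 -0.0425 -0.0548]
(406, 257) [ 0.007   0.0425 -0.008 ]
(420, 257) [ 0.0174  0.0425 -0.0276]
(437, 293) [ 0.0149  0.0425 -0.0517]
(447, 300) [ 0.0182  0.0425 -0.0608]
250 [162 164 165 153 110 107 110 110 110 110 110 110 111 109 110 110  96  77
  72]
254 [168 170 165 111 108 110 109 109 109 110 110 108 111 110 109 100  80  71
  70]
258 [173 151 108 109 108 108 110 111 108 108 113 117 118 111  59  48  68  68
  69]
262 [159 108 108 110 111 108 110 109 108 110 118 117 118  70  49  51  57  70
  70]
266 [108 107 108 110 107 109 106  79  82 119 119 118  90  50  48  46  53  69
  67]
270 [107 109 107 107 107  79  56  60 113 118 119 101  52  44  43  47  50  66
  69]
274 [108 105 108 106  77  56  58 107 118 117 113  55  46  45  43  43  44  66
  69]
278 [109 106 109  85  58  57  97 118 119 116  66  47  46  44  42  43  43  62
  67]
282 [107 105  93  72  72  93 117 118 118  90  45  38  43  45  43  43  41  59
  66]
286 [108 101  55  53  71 116 116 117 104  49  42  46  42  43  42  43  41  55
  67]
290 [141  64  51  61 114 117 116 113  53  45  40  44  41  39  41  41  41  55
  65]
294 [ 77  52  56 108 119 117 116  69  44  42  41  38  43  41  37  38  38  59
  62]
298 [ 49  52  55 112 184 187 178  72  43  40  35  39  38  38  36  43  45  62
  62]
302 [ 53  50  47  49  78 184 186  96  54  42  38  41  37  40  41  37  59  60
  62]
306 [47 48 47 49 45 51 78 67 61 41 37 37 39 36 37 51 69 61 63]
310 [46 48 51 48 47 44 45 44 63 40 38 38 34 37 36 81 83 69 63]
```

To row units: 0.04 m / 0.8 = 0.05, -0.003 m / 0.8 = -0.0038, -6.6 degrees / 60 = -0.11.

Request:
nudge_tcp(plan=[{"finger_gap":0.085,"wz":-0.11},{"finger_gap":0.085,"wz":-0.11},{"finger_gap":0.085,"dx":-0.045,"dy":-0.0038},{"finger_gap":0.085,"dx":-0.045,"dy":-0.0038},{"finger_gap":0.085,"dx":-0.045,"dy":-0.0038},{"finger_gap":0.085,"dz":0.05},{"finger_gap":0.085,"dz":0.05},{"finger_gap":0.085,"dz":0.05},{"finger_gap":0.085,"dz":0.05},{"finger_gap":0.085,"dz":0.0375}])

```text
time: 4.23
tool_pos: [0.4, 0.1729, 0.119]
tcp_rot: [-180.0, 0.0, 77.5]
wrist_force: [0.8, 0.3, -0.0]
grip_width: 0.0849
grasp_force: 0.0
```

Request:
nudge_tcp(plan=[{"finger_gap":0.085,"dz":0.025},{"finger_gap":0.085,"dz":0.0188},{"finger_gap":0.085,"dz":0.0175},{"finger_gap":0.085},{"finger_gap":0.085},{"finger_gap":0.085}])

```text
time: 4.73
tool_pos: [0.4017, 0.174, 0.0734]
tcp_rot: [179.9, -0.0, 77.5]
wrist_force: [0.5, -0.5, -0.2]
grip_width: 0.0849
grasp_force: 0.0
```

Run:
```python
from h import *
w=snap("wrist"); cv2.imwrite("pics/w3.png",w["image"])
```

```text
(no output)
```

View pics/w3.png

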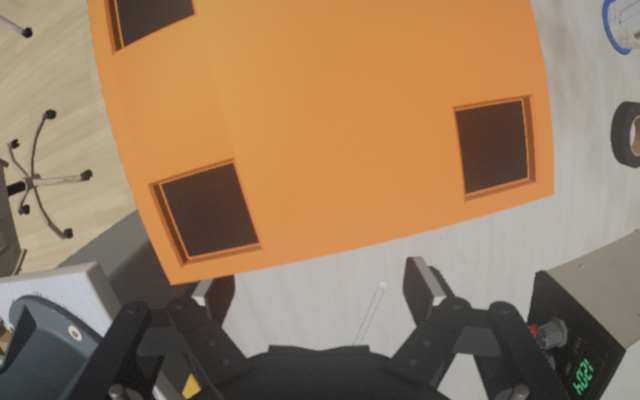

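The orange box's near edge runs from (170,285) to (553,195), and both fingers are clear of it. I'll begin the squaring push towards case +y.

To row units: 0.007 m / 0.8 = 0.0088, 0.004 m / 0.8 = 0.005.

Request:
nudge_tcp(plan=[{"finger_gap":0.085,"dx":0.0088},{"finger_gap":0.085,"dx":0.005},{"finger_gap":0.085,"dx":0.005},{"finger_gap":0.085,"dx":0.005},{"finger_gap":0.085,"dx":0.005},{"finger_gap":0.085,"dx":0.005},{"finger_gap":0.085,"dx":0.005},{"finger_gap":0.085,"dx":0.005},{"finger_gap":0.085,"dx":0.005},{"finger_gap":0.085}])

```text
time: 5.62
tool_pos: [0.4101, 0.2129, 0.0724]
tcp_rot: [180.0, -0.0, 77.6]
wrist_force: [0.1, -0.2, 0.4]
grip_width: 0.0847
grasp_force: 0.0
```

Create st.py:
```python
from h import *
# case frame from the first measurement; tool pose and lid squares now
C=np.array([.4529,.3420]); a=np.radians(-12.4); ex=np.array([np.cos(a),np.sin(a)]); ey=np.array([-ex[1],ex[0]])
cf=lambda P:np.stack([(P[:,:2]-C)@ex,(P[:,:2]-C)@ey],1)*1e3
o=robot.get_obs(); print("tcp case",cf(o["tool_pos"][None]).round(1),o["tool_pos"][2],o["wrist_force"].round(1))
s=snap("scene")
for col in ("orange","blue"):
    c=blob(s["image"],col); z=.134 if col=="orange" else .129
    r=cv2.minAreaRect((cf(plane(s,c[:,0],z))).astype(np.float32)); print("scene",col,np.round(r[0],1),np.round(r[1],1),round(r[2],1))
    print("   dark",cf(plane(s,dark(s["image"],c),z)).round(1).tolist())
    w=snap("wrist")
    print("   wristdark",cf(plane(w,dark(w["image"],blob(w["image"],col)),z)).round(1).tolist())
```

```bash
python3 st.py
```

```text
tcp case [[ -14.1 -135.3]] 0.07236247708655985 [ 0.1 -0.2  0.4]
scene orange [-48.2 -46.3] [65.6 74.7] 1.8
   dark [[-56.9, -29.3], [-62.8, -74.8]]
   wristdark [[-54.4, -33.2], [32.2, -29.6], [35.6, -91.4], [-49.5, -96.8]]
scene blue [-32.   57.6] [ 77.7 110.4] 0.5
   dark [[-46.0, 94.0], [-45.0, 21.8]]Traceback (most recent call last):
  File "st.py", line 12, in <module>
    print("   wristdark",cf(plane(w,dark(w["image"],blob(w["image"],col)),z)).round(1).tolist())
                                                    ~~~~^^^^^^^^^^^^^^^^
  File "h.py", line 32, in blob
    return max(cs,key=cv2.contourArea)
ValueError: max() iterable argument is empty
```

Create st2.py:
```python
from h import *
C=np.array([.4529,.3420]); a=np.radians(-12.4); ex=np.array([np.cos(a),np.sin(a)]); ey=np.array([-ex[1],ex[0]])
cf=lambda P:np.stack([(P[:,:2]-C)@ex,(P[:,:2]-C)@ey],1)*1e3
o=robot.get_obs(); print("tcp case",cf(o["tool_pos"][None]).round(1),o["tool_pos"][2].round(4),o["tcp_rot"].round(1),o["wrist_force"].round(1))
w=snap("wrist"); h=w["image"]; cv2.imwrite("pics/last.png",h)
c=blob(h,"orange"); m=np.zeros(h.shape[:2],np.uint8); cv2.drawContours(m,[cv2.convexHull(c)],-1,255,-1)
d=((h.max(2)<75)&(m>0)).astype(np.uint8); cs,_=cv2.findContours(d,cv2.RETR_EXTERNAL,cv2.CHAIN_APPROX_NONE)
for k in sorted(cs,key=cv2.contourArea)[-4:]:
    x,y,ww,hh=cv2.boundingRect(k); r=cv2.minAreaRect(cf(plane(w,k[:,0],.129)).astype(np.float32))
    print("cut" if y<=1 or y+hh>=398 else "   ",np.round(r[0],1),np.round(r[1],1),round(r[2],1))
# lid edge nearest the fingers: lowest contour points
L=cf(plane(w,c[:,0],.134)); print("lid y min by x:",[(x,round(L[abs(L[:,0]-x)<3,1].min(),1)) for x in range(-60,61,20) if (abs(L[:,0]-x)<3).any()])
print("lid x min by y:",[(y,round(L[abs(L[:,1]-y)<3,0].min(),1)) for y in range(-110,0,20) if (abs(L[:,1]-y)<3).any()])
```

```bash
python3 st2.py
```

```text
tcp case [[ -14.2 -136. ]] 0.0724 [180.   -0.   77.6] [0.6 0.5 0. ]
    [ 44.5 -99.9] [15.2 12.7] 2.2
cut [ 37.1 -26.9] [23.7 14.2] 12.9
    [ -54.1 -102.8] [21.  19.6] 4.0
cut [-58.6 -29.9] [21.9 22.8] 2.9
lid y min by x: [(-60, np.float64(-120.9)), (-40, np.float64(-118.6)), (-20, np.float64(-116.9)), (0, np.float64(-115.9)), (20, np.float64(-115.5)), (40, np.float64(-113.3)), (60, np.float64(-112.0))]
lid x min by y: [(-110, np.float64(-73.5)), (-90, np.float64(-74.4)), (-70, np.float64(-75.7)), (-50, np.float64(-76.9)), (-30, np.float64(-78.3))]
```

Request:
nudge_tcp(plan=[{"finger_gap":0.085,"dx":0.0025},{"finger_gap":0.085,"dx":0.0013},{"finger_gap":0.085}])

```text
time: 6.07
tool_pos: [0.4103, 0.215, 0.0723]
tcp_rot: [-180.0, 0.0, 77.5]
wrist_force: [-0.2, -1.1, -0.1]
grip_width: 0.0852
grasp_force: 0.0
```

```bash
python3 st2.py
```

```text
tcp case [[ -14.3 -133.1]] 0.0723 [-180.     0.    77.5] [-0.2 -1.1 -0.1]
    [ 43.4 -98.7] [16.1 14.7] 3.4
cut [ 37.3 -25.4] [25. 17.] 12.9
    [ -55.  -100.5] [21.2 20.9] 4.1
cut [-57.6 -27.6] [23.2 23.5] 2.6
lid y min by x: [(-60, np.float64(-118.9)), (-40, np.float64(-117.0)), (-20, np.float64(-116.0)), (0, np.float64(-114.9)), (20, np.float64(-114.9)), (40, np.float64(-113.0)), (60, np.float64(-111.8))]
lid x min by y: [(-110, np.float64(-74.2)), (-90, np.float64(-74.9)), (-70, np.float64(-75.8)), (-50, np.float64(-76.7)), (-30, np.float64(-77.7))]
```

The box has turned most of the way: its lid edge is now about 3° off and its y is within 1 mm, so I'll square it further from the -x side. I back off, lift and turn -270°; +90° would exceed the last joint's range.

To row units: -0.04 m / 0.8 = -0.05, -0.03 m / 0.8 = -0.0375, -7 degrees / 60 = -0.1167.

Request:
nudge_tcp(plan=[{"finger_gap":0.085,"dx":-0.0375},{"finger_gap":0.085,"dz":-0.05},{"finger_gap":0.085,"dz":-0.05},{"finger_gap":0.085,"dz":-0.0375,"wz":-0.1167},{"finger_gap":0.085,"wz":-0.1167},{"finger_gap":0.085,"wz":-0.1167},{"finger_gap":0.085,"wz":-0.1167},{"finger_gap":0.085,"wz":-0.1167},{"finger_gap":0.085,"wz":-0.1167},{"finger_gap":0.085,"wz":-0.1167}], quiet=true)

```text
ok
```

Request:
nudge_tcp(plan=[{"finger_gap":0.085,"wz":-0.1167},{"finger_gap":0.085,"wz":-0.1167},{"finger_gap":0.085,"wz":-0.1167},{"finger_gap":0.085,"wz":-0.1167},{"finger_gap":0.085,"wz":-0.1167},{"finger_gap":0.085,"wz":-0.1167},{"finger_gap":0.085,"wz":-0.1167},{"finger_gap":0.085,"wz":-0.1167},{"finger_gap":0.085,"wz":-0.1167},{"finger_gap":0.085,"wz":-0.1167}], quiet=true)

```text
ok
```

Request:
nudge_tcp(plan=[{"finger_gap":0.085,"wz":-0.1167},{"finger_gap":0.085,"wz":-0.1167},{"finger_gap":0.085,"wz":-0.1167},{"finger_gap":0.085,"wz":-0.1167},{"finger_gap":0.085,"wz":-0.1167},{"finger_gap":0.085,"wz":-0.1167},{"finger_gap":0.085,"wz":-0.1167},{"finger_gap":0.085,"wz":-0.1167},{"finger_gap":0.085,"wz":-0.1167},{"finger_gap":0.085,"wz":-0.1167}])

```text
time: 8.62
tool_pos: [0.4041, 0.1858, 0.1824]
tcp_rot: [-180.0, 0.0, -93.1]
wrist_force: [-0.1, 0.4, -0.3]
grip_width: 0.0854
grasp_force: 0.0
```

Request:
nudge_tcp(plan=[{"finger_gap":0.085,"wz":-0.1167},{"finger_gap":0.085,"wz":-0.1167},{"finger_gap":0.085,"wz":-0.1167},{"finger_gap":0.085,"wz":-0.1167},{"finger_gap":0.085,"wz":-0.1167},{"finger_gap":0.085,"wz":-0.1167},{"finger_gap":0.085,"wz":-0.1167},{"finger_gap":0.085,"wz":-0.1167},{"finger_gap":0.085,"wz":-0.0667},{"finger_gap":0.085}])

```text
time: 9.45
tool_pos: [0.404, 0.1858, 0.1824]
tcp_rot: [-180.0, -0.0, -33.3]
wrist_force: [0.9, 0.7, 0.5]
grip_width: 0.085
grasp_force: 0.0
```

```bash
python3 st2.py
```

```text
tcp case [[ -14.2 -163. ]] 0.1824 [-180.    -0.   -33.3] [0.9 0.7 0.5]
    [ 47.  -27.1] [0. 0.] 0.0
    [ 40.4 -17.8] [12.9 15. ] 1.9
    [-42.  -42.7] [17.9 39.5] 69.7
    [-46.5 -64.7] [20.8 63.1] 44.4
lid y min by x: [(-60, np.float64(-123.6)), (-40, np.float64(-122.5)), (-20, np.float64(-121.8)), (0, np.float64(-121.0)), (20, np.float64(-120.2)), (40, np.float64(-119.2)), (60, np.float64(-117.8))]
lid x min by y: [(-110, np.float64(-72.7)), (-90, np.float64(-73.0)), (-70, np.float64(-74.1)), (-50, np.float64(-27.4)), (-30, np.float64(20.4)), (-10, np.float64(19.8))]
```

To row units: -0.03 m / 0.8 = -0.0375, -0.029 m / 0.8 = -0.0363, -7 degrees / 60 = -0.1167.

Request:
nudge_tcp(plan=[{"finger_gap":0.085,"wz":-0.1167},{"finger_gap":0.085,"wz":-0.1167},{"finger_gap":0.085,"wz":-0.115},{"finger_gap":0.085,"dx":-0.0375,"dy":-0.0375},{"finger_gap":0.085,"dx":-0.0363,"dy":-0.0363},{"finger_gap":0.085,"dx":-0.0363,"dy":-0.0363},{"finger_gap":0.085,"dy":-0.0163},{"finger_gap":0.085},{"finger_gap":0.085},{"finger_gap":0.085}])

```text
time: 10.33
tool_pos: [0.3406, 0.3023, 0.1822]
tcp_rot: [180.0, 0.0, -12.7]
wrist_force: [-0.3, 0.5, -0.1]
grip_width: 0.0849
grasp_force: 0.0
```

```bash
python3 st2.py
```

```text
tcp case [[-101.2  -62.9]] 0.1822 [180.    0.  -12.7] [-0.3  0.5 -0.1]
    [ 41.6 -29. ] [0. 0.] 0.0
    [ 44.3 -29.6] [0. 0.] 0.0
cut [ 46.2 -28.3] [0.7 0. ] -179.1
cut [ 35.7 -18.9] [24.6 18.3] 3.2
lid y min by x: [(-60, np.float64(-116.6)), (-40, np.float64(-116.4)), (-20, np.float64(-115.2)), (0, np.float64(-114.3)), (20, np.float64(-113.2)), (40, np.float64(-112.4))]
lid x min by y: [(-110, np.float64(-72.9)), (-90, np.float64(-73.6)), (-70, np.float64(-71.6)), (-50, np.float64(-70.2)), (-30, np.float64(-71.4)), (-10, np.float64(-58.5))]
```

To row units: 0.04 m / 0.8 = 0.05, 0.03 m / 0.8 = 0.0375.

Request:
nudge_tcp(plan=[{"finger_gap":0.085,"dz":0.05},{"finger_gap":0.085,"dz":0.05},{"finger_gap":0.085,"dz":0.0375},{"finger_gap":0.085},{"finger_gap":0.085},{"finger_gap":0.085,"dx":0.0063},{"finger_gap":0.085,"dx":0.005},{"finger_gap":0.085,"dx":0.0038},{"finger_gap":0.085,"dx":0.0038},{"finger_gap":0.085}])

```text
time: 11.22
tool_pos: [0.3561, 0.2997, 0.0731]
tcp_rot: [-179.9, -0.1, -12.6]
wrist_force: [0.2, -0.6, -0.4]
grip_width: 0.085
grasp_force: 0.0
```

```bash
python3 st2.py
```

```text
tcp case [[-85.4 -62.1]] 0.0731 [-1.799e+02 -1.000e-01 -1.260e+01] [ 0.2 -0.6 -0.4]
cut [ 28.5 -14. ] [1.1 0.3] 77.3
    [ -49.1 -100.8] [2.3 0.7] 48.1
    [-54.  -96.3] [0.9 0.9] 46.5
    [ -54.2 -102.1] [9.8 8.7] 74.8
lid y min by x: [(-60, np.float64(-113.2)), (-40, np.float64(-112.3)), (-20, np.float64(-112.0)), (0, np.float64(-111.9)), (20, np.float64(-111.6))]
lid x min by y: [(-110, np.float64(-66.9)), (-90, np.float64(-67.2)), (-70, np.float64(-66.5)), (-50, np.float64(-66.5)), (-30, np.float64(-68.0)), (-10, np.float64(-60.8))]
```

View pics/last.png

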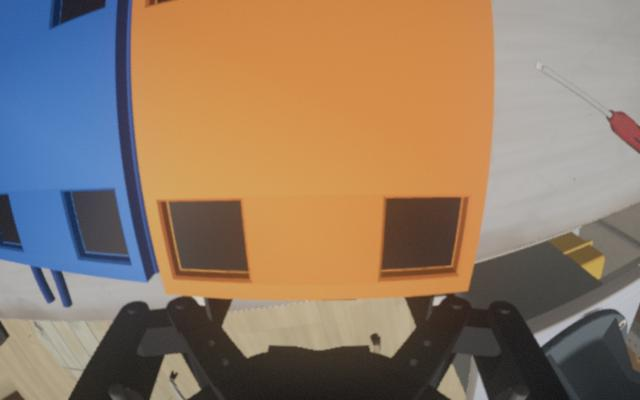

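The orange lid's near corners are at (164,292) and (470,291), blue's near corner is at (150,280), and the two look nearly parallel. I'll use the lid's width and square pitch as a height gauge.

Create st3.py:
```python
from st2 import *
def edges(col,z,y0,y1,side):
    c=blob(h,col)[:,0]; return c
c=blob(h,"orange")[:,0].astype(float); b=blob(h,"blue")[:,0].astype(float)
print("--")
for z in (.129,.1315,.134):
    P=cf(plane(w,c,z)); B=cf(plane(w,b,z if z<.13 else .129)); out=[]
    for x in (-55,-40,-20,0):
        q=P[abs(P[:,0]-x)<1.5,1]; e=B[abs(B[:,0]-x)<1.5,1]
        if len(q): out.append((x,q.min().round(1),q.max().round(1),(q.max()-q.min()).round(1),e.min().round(1) if len(e) else None))
    q=[(y,P[abs(P[:,1]-y)<1.5,0].min().round(1)) for y in (-105,-85,-75,-45,-35,-20)]
    print(z,[tuple(map(float,o)) for o in out],[(y,float(v)) for y,v in q])
```

```bash
python3 st3.py | sed -n '/--/,$p'
```

```text
--
0.129 [(-55.0, -115.6, -9.6, 106.1, 2.3), (-40.0, -115.4, -9.6, 105.8, 2.3), (-20.0, -115.0, -23.7, 91.3, 2.5), (0.0, -114.8, -6.5, 108.3, 2.4)] [(-105, -70.1), (-85, -70.1), (-75, -70.0), (-45, -70.1), (-35, -70.2), (-20, -64.8)]
0.1315 [(-55.0, -114.2, -11.2, 103.1, 2.3), (-40.0, -113.8, -11.1, 102.7, 2.3), (-20.0, -113.5, -25.1, 88.4, 2.5), (0.0, -113.3, -8.1, 105.2, 2.4)] [(-105, -68.7), (-85, -68.3), (-75, -68.2), (-45, -68.3), (-35, -68.4), (-20, -62.9)]
0.134 [(-55.0, -113.0, -12.7, 100.3, 2.3), (-40.0, -112.3, -12.6, 99.7, 2.3), (-20.0, -112.0, -26.7, 85.2, 2.5), (0.0, -111.8, -9.7, 102.0, 2.4)] [(-105, -67.0), (-85, -66.5), (-75, -66.1), (-45, -66.4), (-35, -66.7), (-20, -61.3)]
```

```bash
python3 - <<'E' | tail -8
from st2 import *
print()
g=h.astype(int); 
for r in (150,200,240,280):
    row=g[r]; o=np.where((row[:,2]>row[:,0]+60)&(row[:,2]>100))[0]; bl=np.where(row[:,0]>row[:,2]+50)[0]; bl=bl[bl<o.min()]
    for z in (.129,.134):
        Q=cf(plane(w,[(o.min(),r),(o.max(),r)],z)); print(r,o.min(),o.max(),z,Q.round(1).tolist(),"w",np.linalg.norm(Q[0]-Q[1]).round(1))
E
```

```text
150 135 490 0.129 [[-18.8, -4.2], [-19.5, -115.5]] w 111.2
150 135 490 0.134 [[-18.2, -7.6], [-18.8, -112.4]] w 104.8
200 143 484 0.129 [[-35.4, -4.7], [-35.8, -115.6]] w 110.9
200 143 484 0.134 [[-33.8, -8.0], [-34.1, -112.5]] w 104.5
240 151 591 0.129 [[-49.8, -4.8], [-53.9, -178.8]] w 174.0
240 151 591 0.134 [[-47.3, -8.2], [-51.2, -172.0]] w 163.9
280 161 470 0.129 [[-65.8, -5.0], [-65.9, -116.4]] w 111.4
280 161 470 0.134 [[-62.5, -8.4], [-62.5, -113.2]] w 104.9
```

The lid width of about 111 mm fits only the z = 129 mm plane, so the feet have dropped, with the centre near (-2,-60). I'll retreat and check from above.

Careful with the scale: shifts go in shares of 0.8 m and turns go in shares of 60 degrees. That gives: -0.04 m / 0.8 = -0.05, -0.02 m / 0.8 = -0.025.

Request:
nudge_tcp(plan=[{"finger_gap":0.085,"dx":-0.025},{"finger_gap":0.085,"dx":-0.025},{"finger_gap":0.085,"dz":-0.05},{"finger_gap":0.085,"dz":-0.05},{"finger_gap":0.085,"dz":-0.05},{"finger_gap":0.085,"dz":-0.05},{"finger_gap":0.085,"dz":-0.05},{"finger_gap":0.085,"dz":-0.05},{"finger_gap":0.085},{"finger_gap":0.085}])

```text
time: 12.2
tool_pos: [0.3166, 0.309, 0.3142]
tcp_rot: [-179.8, -0.1, -12.5]
wrist_force: [0.2, 0.8, -0.8]
grip_width: 0.0848
grasp_force: 0.0
```

Create st4.py:
```python
from h import *
C=np.array([.4529,.3420]); a=np.radians(-12.4); ex=np.array([np.cos(a),np.sin(a)]); ey=np.array([-ex[1],ex[0]])
cf=lambda P:np.stack([(P[:,:2]-C)@ex,(P[:,:2]-C)@ey],1)*1e3
w=snap("wrist"); s=snap("scene"); cv2.imwrite("pics/end.png",w["image"])
for col in ("orange","blue"):
    d=dark(w["image"],blob(w["image"],col)); P=plane(w,d,.129); ds=dark(s["image"],blob(s["image"],col)); pr=proj(s,P)
    j=[np.argmin(np.linalg.norm(ds-q,axis=1)) for q in pr]; Q=cf(P)
    print(col,Q.round(1).tolist(),"mean",Q.mean(0).round(1),"z",tri(w,d,s,ds[j])[:,2:].round(4).tolist())
    r=cv2.minAreaRect(cf(plane(w,blob(w["image"],col)[:,0],.129)).astype(np.float32)); print("  rect",np.round(r[0],1),np.round(r[1],1),round(r[2],2))
```

```bash
python3 st4.py
```

```text
orange [[40.8, -23.4], [41.8, -94.7], [-48.8, -95.7], [-47.2, -30.1]] mean [ -3.4 -61. ] z [[0.1281, 0.0011], [0.1282, 0.0013], [0.1278, 0.0011], [0.1329, 0.0034]]
  rect [ -3.4 -60.3] [133.3 107.4] 0.84
blue [[45.2, 94.6], [45.4, 22.8], [-45.6, 22.2], [-46.0, 94.1]] mean [-0.2 58.5] z [[0.1294, 0.0012], [0.1282, 0.0017], [0.1288, 0.0006], [0.1289, 0.0]]
  rect [-0.3 58.1] [135.3 110.5] 0.34
```

Run:
```python
import cv2
w=cv2.imread("pics/end.png"); cv2.imwrite("pics/endc.png",cv2.resize(w[0:300,150:500],None,fx=2,fy=2,interpolation=cv2.INTER_CUBIC))
```

```text
(no output)
```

View pics/endc.png

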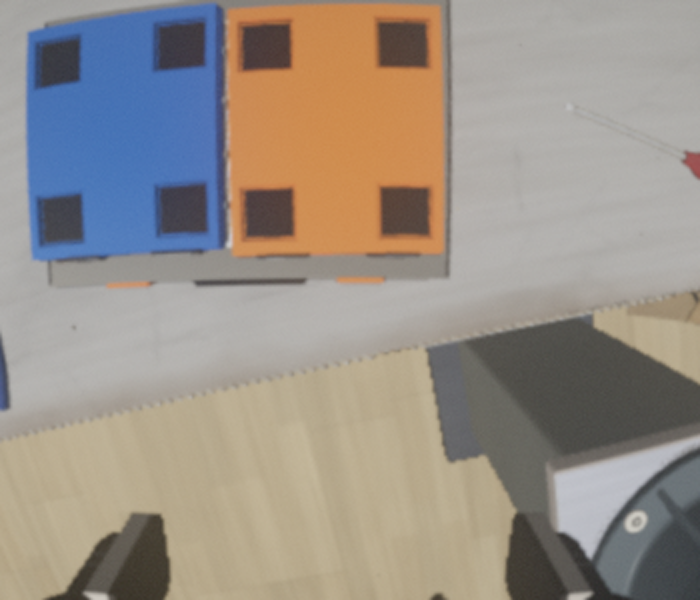

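The final view shows the orange box beside blue, square, with all four lid squares at the same level. It sits about 3 mm towards -x, so I'll centre it with one gentle nudge to make sure the feet are clear of the recess walls.

To row units: 0.04 m / 0.8 = 0.05, 0.03 m / 0.8 = 0.0375.

Request:
nudge_tcp(plan=[{"finger_gap":0.085,"dz":0.05},{"finger_gap":0.085,"dz":0.05},{"finger_gap":0.085,"dz":0.05},{"finger_gap":0.085,"dz":0.05},{"finger_gap":0.085,"dz":0.05},{"finger_gap":0.085,"dz":0.0375},{"finger_gap":0.085,"dz":0.0125},{"finger_gap":0.085,"dx":0.0188},{"finger_gap":0.085,"dx":0.0188},{"finger_gap":0.085}])

```text
time: 13.13
tool_pos: [0.3458, 0.3005, 0.0708]
tcp_rot: [179.9, 0.1, -12.6]
wrist_force: [-2.0, -0.6, -0.2]
grip_width: 0.0852
grasp_force: 0.0
```

Request:
nudge_tcp(plan=[{"finger_gap":0.085,"dx":0.0063},{"finger_gap":0.085,"dx":0.0038},{"finger_gap":0.085,"dx":0.0025},{"finger_gap":0.085,"dx":0.0019},{"finger_gap":0.085,"dx":0.0019},{"finger_gap":0.085},{"finger_gap":0.085}])

```text
time: 13.72
tool_pos: [0.3578, 0.2989, 0.0723]
tcp_rot: [180.0, 0.0, -12.5]
wrist_force: [-0.0, 0.5, -0.1]
grip_width: 0.0852
grasp_force: 0.0
```

Request:
nudge_tcp(plan=[{"finger_gap":0.085,"dx":-0.025},{"finger_gap":0.085,"dx":-0.025},{"finger_gap":0.085,"dz":-0.05},{"finger_gap":0.085,"dz":-0.05},{"finger_gap":0.085,"dz":-0.05},{"finger_gap":0.085,"dz":-0.05},{"finger_gap":0.085,"dz":-0.05},{"finger_gap":0.085,"dz":-0.05},{"finger_gap":0.085},{"finger_gap":0.085}], quiet=true)

```text
ok
```

```bash
python3 st4.py
```

```text
orange [[41.7, -23.8], [42.4, -94.6], [-48.4, -95.5], [-47.5, -27.7]] mean [ -3.  -60.4] z [[0.1281, 0.0013], [0.1278, 0.0017], [0.1279, 0.0006], [0.1308, 0.0018]]
  rect [ -2.7 -60.4] [133.  106.2] 0.35
blue [[45.1, 94.6], [45.3, 22.9], [-45.6, 22.2], [-45.8, 94.2]] mean [-0.3 58.5] z [[0.1295, 0.0012], [0.1281, 0.0018], [0.1289, 0.0007], [0.1284, 0.0002]]
  rect [-0.4 58. ] [135.4 110.4] 0.61
```

```bash
python3 -c "
from station import robot, cams
print(robot.close_job())"
```

```text
the job is handed in; nothing more can be done
None
```

The orange-lidded box now sits in the empty bay, square to within about 1° and about 3 mm towards -x of centre, inside the 3.5 mm play; three lid corners measured at seated height, the fourth read 2–3 mm high (probably shadow), the blue box and case showed no measurable movement, and I handed the job in at about 15 s.

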